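# Close the pod caddy: fold the flap and tuck it under the lip

### The arm

A 7-joint arm with a two-finger parallel gripper is mounted at the origin on the work surface. World frame = base frame: x ahead of the robot, y to its left, z up, the work surface at z = 0. Lengths are in m, angles in rad, forces in N, time in s.
With the tool pointing down it reaches from about 0.4 to 0.875 m from the base axis. Payload 6.5 kg.
Tool frame: the origin (TCP) lies at the very end of the fingers, on their centre line; the grasp point (between the pads) lies 19 mm behind it; z points along the fingers, y is the line along which they close (so a half turn about z gives the same grasp; the last joint's range is limited). The gripper opens to 88 mm and grips with 3 to 60 N. Pads are 18 mm wide; open, the fingers measure 123 mm over their backs; the gripper's body (75 mm by 187 mm) begins 45 mm behind the grasp point.
Start: joints at [1.235, 0.536, -0.004, 1.538, 0.003, 1.067, -0.071], TCP at [0.173, -0.626, 0.239] pointing down, gripper open.
Joint ranges: [-2.7, 2.7], [-0.37, 2.16], [-1.27, 1.26], [0.24, 2.4], [-1.31, 4.45], [0.19, 1.91], [-2.76, 2.76]. Speed limits (rad/s): [2.39, 2.39, 3.14, 3.14, 3.14, 3.14, 3.14].

### API

Orientations are given as a unit quaternion [w, x, y, z].
In Python, from station import * gives the robot as it stands. The module is installed in compiled form; this text tells all that it offers.
- The arm moves only by the shell command python3 -m jog 'ROWS' [FORCE]. ROWS is JSON, a list of rows, each a list of 7 numbers: the shift along the tool's x, y, z scaled (see below), then the turn, a rotation vector about the tool's x, y, z scaled (see below), then the closure, from 0 (fully open) to 1 (shut). A call has 1 to 12 rows; each row is the pose to reach, as a shift and turn from the pose commanded when the call began, along the tool's axes at that moment; what a row does not reach only later rows make up. The controller multiplies each number of a shift by 0.5 m and each number of a turn by pi/4 rad. A row lasts 1/8 s, in which the tool goes at most 62.5 mm and 10.7 degrees, less where a joint would pass 70% of its speed; a pose out of reach is approached as far as the arm can. A call with a number of a shift or a turn outside -1 to 1 is refused whole. A call with a gripper value outside its range is refused whole. The fingers move at their own pace and stop on an object; FORCE is the grip in N (left out, the last holds). Time passes only in rows, so rows that repeat a pose let the fingers close. It gives the time, the measured TCP pose, the force, the opening and the grip force at its end, in the units of the state.
- get_state(): the state, without advancing time (a new reading comes with each control period).
- get_image(name): name is "side" or "top" or "wrist"; returns a dict with "pixels" (480x640x3 uint8, blue, green, red), "depth" (480x640 float32, m along the optical axis (not along the pixel's ray), 0 where there is no reading), "K" (3x3 intrinsics, pixels), "eye" and "rotation" of the camera in the world. Camera axes: x right, y down, z forward; pixel columns grow to the right and rows downward; lengths in m; the calibration is good to about 2 mm. A picture is of the moment at which its call begins.
- finish_job(): hands the job in; it is judged then, once.
Trained networks look in a picture, given as the dict that the camera call returned (one of the last four; its "shot" number tells which), for a name from the list of things; names that differ only in an ending like _2 or _b are one class to them, and where a whole thing is asked for, a point or a joint stands for the part that bears it (a point fixed in the world has none). Each returns a list of dicts, best first, with "score" (0 to 1); they miss things now and then, are a little off and sometimes report something else, mostly with a low value. They report only what shows in the picture. A call takes as long as a camera call.
- find_in(picture, label): "centre" ([x, y, z] in m, in the coordinates of the camera as it stood for that picture, good to about 4 mm: the middle of the surface that is visible of it).
- regions_of(picture, label): "mask" (480x640 bool, what is visible of it).
- pinpoint(picture, label): "centre" ([x, y, z] in m, in the coordinates of the camera as it stood for that picture, good to about 4 mm: a listed point, or the origin of a listed thing).
The state is a dict: "t": time; "joints": joint angles; "qvel": joint speeds; "effort": joint torques, N m; "position": TCP position; "ee_rot": TCP orientation; "force": force on the tool from outside, world axes, zero at the start; "ft_torque": the same for the moment, N m; "finger_gap": finger opening in m; "gripper_force": force on a finger pad.
Only numpy, scipy, OpenCV 4.12 (cv2) and the standard library are available. Lean on these libraries where they do the work, as an engineer would, in place of code of your own. Each camera call takes 0.05 s, during which the arm holds its last target. There are 200 camera calls.

### The job

The coffee-pod caddy has been left open: with the fingertips push its orange flap over until it lies flat, then press it down and push it along until its tongue is fully home beneath the dark retaining lip, and let go so that the lip alone keeps it shut. Only touch and push, not hard: the caddy must not be lifted, tipped or shoved away from its place, and everything else on the counter stays where it is.

Things in the scene. Friction and masses are not known exactly. Their poses are not given: they have to be found in the camera images.
- caddy: Loose white coffee-pod caddy, 160 (x) x 130 (y) x 75 mm tall, about 1.6 kg. Origin: centre of its underside; z up. Its -x end carries the orange flap's hinge, its +x end the dark lip. The flat deck is 75 mm up, with an 84 mm square opening which the flap covers. At y = +-57.5 mm two dark hinge ears, 5 mm thick, stand 16 mm above the deck from x = -72 to -20 mm.
- flap (a joint): Hinge of the orange flap, rad. 0: flat on the deck, pointing to the caddy's +x; 1.57: upright; 2.0: stop, leaning back to -x. A weak spring (0.04 N m/rad about 1.6 rad) lifts it to about 0.5 rad when let go flat and untucked; upright it stays where it is left.
- runner (a joint): Slide of the whole hinge along the caddy's +x in slotted ears, m. 0: drawn back, the flat flap's tongue ends 6 mm short of the lip; 0.018: stop, fully home, tongue 12 mm beneath the lip. About 4 N friction, no spring: stays where left. If more than 6 mm along when the flap comes down, the tongue lands on top of the lip.
- hinge_mid (a point): Middle of the hinge pin, 77.5 mm above the caddy's underside, at x = -55 mm in the caddy's frame when the runner is at 0; moves with the runner. The flap is a 4 mm plate at the pin's height, 100 mm wide along y, reaching 80 mm from the hinge, then a tongue 50 mm wide to 95 mm.
- step_foot (a point): On the flap's outer (upper when folded) face, mid-width, 62 mm from the hinge, at the foot of a black push step: a face 8 mm tall, 70 mm wide, square to the flap, looking towards the hinge; beyond it a ramp slopes to the tongue. A fingertip pressing just on the hinge side of the step can push flap and runner towards the lip. Moves with the flap.
- tongue_tip (a point): Middle of the tongue's far edge, 95 mm from the hinge, half-way through its 4 mm thickness. Moves with the flap.
- lip_edge (a point): Middle of the lower edge, facing the hinge, of the dark steel retaining lip: x = 46 mm, 83.5 mm above the caddy's underside. The lip is 76 mm wide (y), 4 mm thick, from x = 46 to 68 mm; the gap beneath is 8.5 mm high, so the flat tongue has 4 mm to spare.
- cup_mid (a point): Bystander, loose, to be left alone: white ceramic cup, 72 mm across, 60 mm tall. Point: on its axis, half-way up.
- tamper_mid (a point): Bystander, loose, to be left alone: steel coffee tamper, 56 mm across, 88 mm tall. Point: on its axis, half-way up.
- pitcher_mid (a point): Bystander, loose, to be left alone: open steel milk pitcher, 88 mm across, 95 mm tall, with a wire handle. Point: on its axis, half-way up.
- jar_mid (a point): Bystander, loose, to be left alone: white jar with red label, 72 mm across, 115 mm tall. Point: on its axis, half-way up.
- can_mid (a point): Bystander, loose, to be left alone: blue-labelled can, 74 mm across, 85 mm tall. Point: on its axis, half-way up.
- portafilter_mid (a point): Bystander, loose, to be left alone: portafilter lying on the counter, steel head 66 mm across and 34 mm tall, black handle reaching 160 mm from the head's centre along its own -x. Point: on its axis, in the head, half-way up.

How it is judged:
On the way:
1. the flap has been folded down (value of joint flap below 0.3 rad), for 0.05 s.
At the end, for the whole second after the job is handed in: The flap is flat (within 0.08 rad) and pushed home (runner beyond 14 of 18 mm), its tongue at least 6 mm beneath the lip and kept there by the lip alone; the caddy stands upright and still within 40 mm of where it was; no bystander moved by 30 mm or more (value of joint flap below 0.08 rad and value of joint runner above 0.014 m and z of tongue_tip in the frame of lip_edge below 0 m and x of tongue_tip in the frame of lip_edge above 0.006 m and linear speed of caddy below 0.02 m/s and angle between caddy's own z axis and vertical below 0.05 rad and distance of caddy from where it was at the start of the episode below 0.04 m and height (world z) of caddy below 0.01 m and distance of each of cup_mid, tamper_mid, pitcher_mid, jar_mid, can_mid, portafilter_mid from where it was at the start of the episode below 0.03 m); the robot touches nothing.
It fails at once if the caddy is lifted or tipped (height (world z) of caddy above 0.015 m or angle between caddy's own z axis and vertical above 0.2 rad).
It fails at once if the caddy is shoved 50 mm away (distance of caddy from where it was at the start of the episode above 0.05 m).
It fails at once if the caddy or flap is pressed with over 60 N (contact force between the fingers and caddy above 60 N).
It fails at once if a bystander is disturbed (moved 40 mm) (distance of any of cup_mid, tamper_mid, pitcher_mid, jar_mid, can_mid, portafilter_mid from where it was at the start of the episode above 0.04 m).
It also fails if it takes over 35 s, if anything falls off the work surface, if the arm or the gripper's body presses on something with over 40 N, if the wrist force passes 120 N, or if a joint passes its speed limit or range.

## Working session

There is one attempt and no reset: what is moved stays moved. The work goes in short steps, Python scripts to look and compute and a shell command to move; the robot and the scene stay as the last step left them, time stands still between calls to the robot, and variables do not carry over. Pictures are saved under pics/ and viewed, at most 10 in all, crops included, and the job is handed in when it is done.

```bash
mkdir -p pics; cat > h.py <<'E'
from station import *
import numpy as np, cv2
from scipy.spatial.transform import Rotation as R
def w(p,c): return np.array(p['rotation'])@np.array(c)+np.array(p['eye'])
def rot():
    q=get_state()['ee_rot']; return R.from_quat([q[1],q[2],q[3],q[0]])
E
python3 - <<'E'
from h import *
s=get_state(); print(s['t'],s['position'],s['ee_rot']); print(rot().as_matrix().round(3))
for n in ['top','side']:
    p=get_image(n); cv2.imwrite(f'pics/{n}1.png',p['pixels'])
    print(n,np.round(p['eye'],3))
    for l in ['caddy','hinge_mid','step_foot','tongue_tip','lip_edge','cup_mid','tamper_mid','pitcher_mid','jar_mid','can_mid','portafilter_mid']:
        print(l,[(round(d['score'],2),w(p,d['centre']).round(3).tolist()) for d in pinpoint(p,l)[:2]])
E
```

```text
0.0 [ 0.17306807 -0.62590876  0.23782139] [-8.46443084e-04  9.90909327e-01  1.34528634e-01 -1.87167558e-04]
[[ 0.964  0.267 -0.001]
 [ 0.267 -0.964  0.002]
 [-0.    -0.002 -1.   ]]
top [3.850e-01 1.000e-03 1.248e+00]Traceback (most recent call last):
  File "<stdin>", line 7, in <module>
  File "h.py", line 4, in w
    def w(p,c): return np.array(p['rotation'])@np.array(c)+np.array(p['eye'])
                       ~~~~~~~~~~~~~~~~~~~~~~~^~~~~~~~~~~~
ValueError: matmul: Input operand 1 has a mismatch in its core dimension 0, with gufunc signature (n?,k),(k,m?)->(n?,m?) (size 3 is different from 4)
```

Rotation is a quaternion apparently.

```bash
cat > h.py <<'E'
from station import *
import numpy as np, cv2
from scipy.spatial.transform import Rotation as R
def Q(q): return R.from_quat([q[1],q[2],q[3],q[0]])
def w(p,c): return Q(p['rotation']).apply(c)+np.array(p['eye'])
def rot(): return Q(get_state()['ee_rot'])
def pts(p,ls,k=2):
    for l in ls: print(l,[(round(d['score'],2),w(p,d['centre']).round(3).tolist()) for d in pinpoint(p,l)[:k]])
E
python3 - <<'E'
from h import *
for n in ['top','side']:
    p=get_image(n); cv2.imwrite(f'pics/{n}1.png',p['pixels'])
    print(n,np.round(p['eye'],3),p['rotation'])
    pts(p,['caddy','hinge_mid','step_foot','tongue_tip','lip_edge','cup_mid','tamper_mid','pitcher_mid','jar_mid','can_mid','portafilter_mid'])
E
```

```text
top [3.850e-01 1.000e-03 1.248e+00] [ 0.04554364 -0.6990546   0.71212188 -0.04616129]
caddy [(0.65, [0.559, -0.122, 0.001])]
hinge_mid [(0.56, [0.507, -0.101, 0.078])]
step_foot [(0.93, [0.52, -0.105, 0.137])]
tongue_tip [(0.89, [0.53, -0.113, 0.169])]
lip_edge [(0.67, [0.6, -0.138, 0.085])]
cup_mid [(0.61, [0.5, -0.246, 0.029])]
tamper_mid [(0.66, [0.619, 0.006, 0.047])]
pitcher_mid [(0.91, [0.442, 0.409, 0.048])]
jar_mid [(0.73, [0.64, 0.419, 0.053]), (0.68, [0.506, -0.242, 0.033])]
can_mid [(0.78, [0.395, -0.48, 0.042]), (0.73, [0.527, -0.11, 0.168])]
portafilter_mid [(0.61, [0.613, -0.445, 0.017])]
side [0.151 0.454 0.856] [ 0.11479355 -0.31425466  0.89413961 -0.29762528]
caddy [(0.72, [0.559, -0.12, 0.004])]
hinge_mid [(0.47, [0.506, -0.242, 0.032])]
step_foot [(0.65, [0.52, -0.106, 0.14])]
tongue_tip [(0.73, [0.529, -0.103, 0.174])]
lip_edge [(0.81, [0.601, -0.134, 0.086]), (0.64, [0.555, -0.121, -0.001])]
cup_mid [(0.91, [0.504, -0.242, 0.029])]
tamper_mid [(0.73, [0.623, 0.01, 0.041])]
pitcher_mid [(0.62, [0.438, 0.416, 0.045]), (0.31, [0.623, 0.012, 0.042])]
jar_mid [(0.87, [0.637, 0.42, 0.056])]
can_mid [(0.9, [0.39, -0.478, 0.042]), (0.23, [0.508, -0.239, 0.03])]
portafilter_mid [(0.63, [0.615, -0.445, 0.022]), (0.63, [0.521, -0.105, 0.139])]
```

View pics/top1.png

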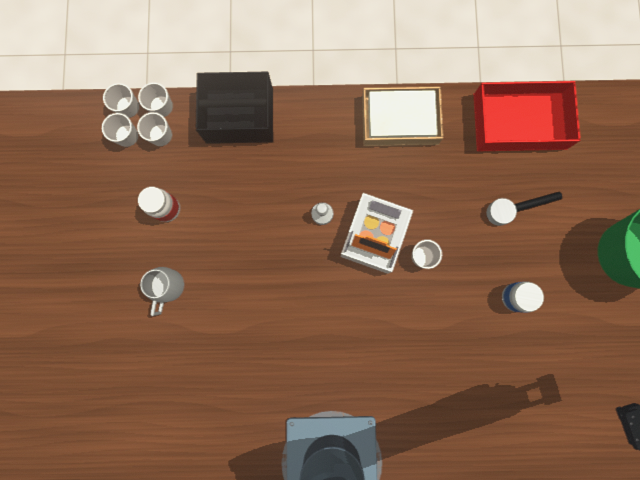

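View pics/side1.png

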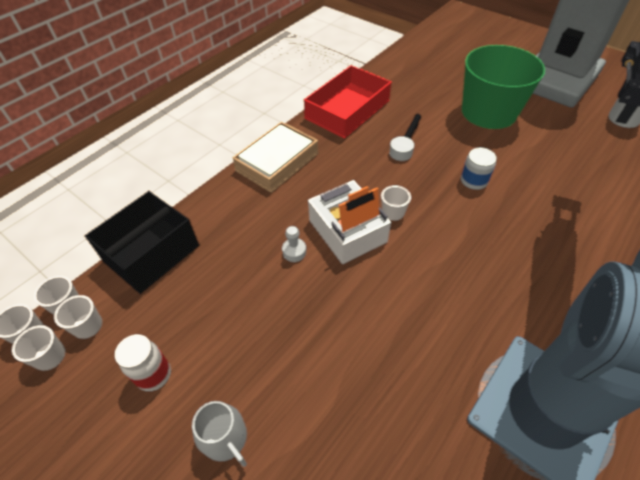

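Top view: the caddy is at pixel (377,232), lip at (385,210) and the near-upright flap at (377,243). The cup is beside it at (427,254) and the tamper at (322,213). The side view agrees. Caddy yaw is about -20.6°, and hinge-to-lip distance is about 100 mm, so the runner is at about 0. I'll move behind the flap with the fingers closing.

```bash
python3 -m jog '[[0.85,-0.89,-0.04,0,0,0.8,1],[0.85,-0.89,-0.04,0,0,0.8,1],[0.85,-0.89,-0.04,0,0,0.8,1],[0.85,-0.89,-0.04,0,0,0.8,1],[0.85,-0.89,-0.04,0,0,0.8,1],[0.85,-0.89,-0.04,0,0,0.8,1],[0.85,-0.89,-0.04,0,0,0.8,1],[0.85,-0.89,-0.04,0,0,0.8,1],[0.85,-0.89,-0.04,0,0,0.8,1],[0.85,-0.89,-0.04,0,0,0.8,1],[0.85,-0.89,-0.04,0,0,0.8,1],[0.85,-0.89,-0.04,0,0,0.8,1]]' 20
python3 - <<'E'
from h import *
s=get_state(); print(s['t'],s['position'],s['finger_gap'],s['force']); print(rot().as_matrix().round(3))
p=get_image('wrist'); cv2.imwrite('pics/w1.png',p['pixels']); print(np.round(p['eye'],3))
pts(p,['caddy','hinge_mid','step_foot','tongue_tip','lip_edge'])
E
```

```text
t: 2.8
position: [0.4639, -0.0849, 0.2586]
ee_rot: [0.0, 0.984, -0.178, -0.0]
force: [-0.1, -0.5, 0.2]
finger_gap: 0.0002
gripper_force: 0.0
2.8 [ 0.46390104 -0.0849409   0.25862226] 0.00021505644711088289 [-0.07114577 -0.47443296  0.16539593]
[[ 0.936 -0.351 -0.   ]
 [-0.351 -0.936 -0.001]
 [-0.     0.001 -1.   ]]
[ 0.534 -0.111  0.404]
caddy [(0.75, [0.557, -0.119, -0.004]), (0.3, [0.603, -0.138, 0.082])]
hinge_mid [(0.83, [0.506, -0.102, 0.076])]
step_foot [(0.93, [0.518, -0.107, 0.139]), (0.2, [0.557, -0.121, 0.0])]
tongue_tip [(0.68, [0.527, -0.108, 0.17])]
lip_edge [(0.56, [0.601, -0.137, 0.085])]
```

View pics/w1.png

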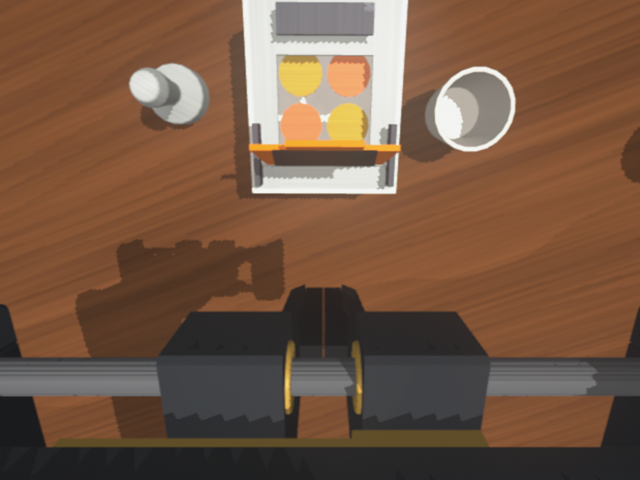

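The wrist view shows the caddy square to the tool, with the flap's orange edge at row 147 and the closed fingers centred at column 322. Networks agree on the hinge at (0.506,-0.102) and the runner at about 0. Next I'll lower behind the flap and fold it along an arc.

```bash
python3 -m jog '[[0,0,0.1,0,0,0,1],[0,0,0.2,0,0,0,1],[0,0,0.25,0,0,0,1],[0.04,0,0.255,0,0,0,1],[0.072,0,0.258,0,0,0,1],[0.096,0,0.262,0,0,0,1],[0.11,0,0.266,0,0,0,1],[0.122,0,0.27,0,0,0,1],[0.136,0,0.276,0,0,0,1],[0.148,0,0.282,0,0,0,1],[0.148,0,0.282,0,0,0,1]]'
python3 - <<'E'
from h import *
p=get_image('wrist'); cv2.imwrite('pics/w2.png',p['pixels'])
pts(p,['hinge_mid','step_foot','tongue_tip','lip_edge'])
E
```

```text
t: 4.47
position: [0.5339, -0.1103, 0.1174]
ee_rot: [-0.0, 0.984, -0.178, 0.0]
force: [-0.2, 0.3, -0.0]
finger_gap: 0.0005
gripper_force: 0.0
hinge_mid [(0.9, [0.507, -0.097, 0.075])]
step_foot [(0.84, [0.548, -0.117, 0.121])]
tongue_tip []
lip_edge [(0.91, [0.602, -0.138, 0.087])]
```

View pics/w2.png

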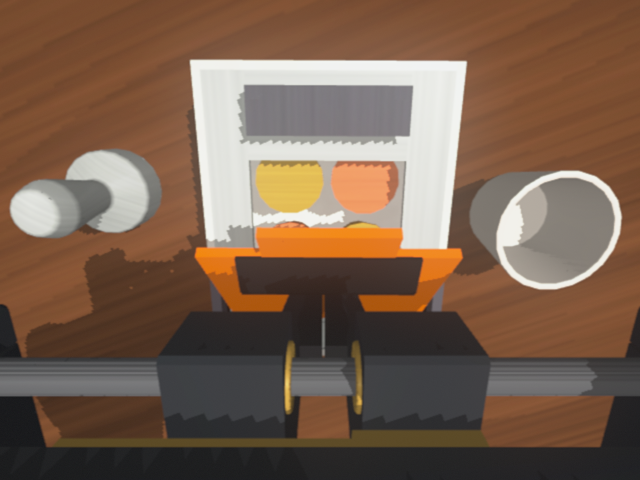

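The flap is folding: tongue edge at row 240, step just ahead of the fingers at (325,275), lip at (328,110). I'll continue the arc down to flat.

```bash
python3 -m jog '[[0.012,0,0.01,0,0,0,1],[0.02,0,0.02,0,0,0,1],[0.028,0,0.032,0,0,0,1],[0.032,0,0.044,0,0,0,1],[0.034,0,0.058,0,0,0,1],[0.034,0,0.068,0,0,0,1],[0.034,0,0.074,0,0,0,1],[0.034,0,0.078,0,0,0,1],[0.034,0,0.078,0,0,0,1]]'
python3 - <<'E'
from h import *
p=get_image('wrist'); cv2.imwrite('pics/w3.png',p['pixels'])
pts(p,['hinge_mid','step_foot','tongue_tip','lip_edge'])
E
```

```text
t: 5.85
position: [0.5496, -0.1163, 0.0797]
ee_rot: [0.0, 0.984, -0.178, 0.0]
force: [-2.1, 0.6, 9.6]
finger_gap: 0.0004
gripper_force: 5.1
hinge_mid []
step_foot [(0.93, [0.566, -0.125, 0.08]), (0.36, [0.503, -0.241, 0.03])]
tongue_tip [(0.84, [0.594, -0.135, 0.076])]
lip_edge [(0.79, [0.601, -0.137, 0.086])]
```

View pics/w3.png

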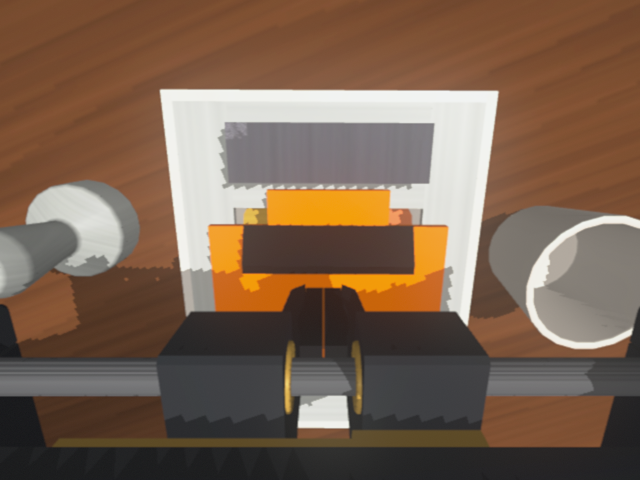

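The flap is flat at 9.6 N. The tongue edge (row 190) is just short of the lip (row 184), and the fingers are a few mm short of the step. Next I'll push it along.

```bash
python3 -m jog '[[0.007,0,0,0,0,0,1],[0.014,0,0,0,0,0,1],[0.02,0,0,0,0,0,1],[0.026,0,0,0,0,0,1],[0.032,0,0,0,0,0,1],[0.038,0,0,0,0,0,1],[0.044,0,0,0,0,0,1],[0.044,0,0,0,0,0,1]]'
python3 - <<'E'
from h import *
p=get_image('wrist'); cv2.imwrite('pics/w4.png',p['pixels'])
pts(p,['caddy','step_foot','tongue_tip','lip_edge'])
E
```

```text
t: 7.1
position: [0.5647, -0.122, 0.0796]
ee_rot: [-0.0, 0.984, -0.178, -0.006]
force: [-18.7, 5.7, 28.4]
finger_gap: 0.0005
gripper_force: 14.3
caddy [(0.85, [0.556, -0.12, -0.002])]
step_foot [(0.59, [0.581, -0.131, 0.077])]
tongue_tip []
lip_edge [(0.77, [0.599, -0.138, 0.084])]
```

View pics/w4.png

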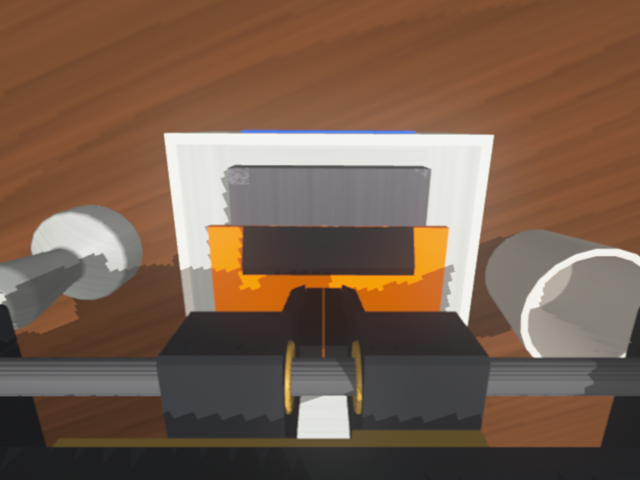

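The tongue has gone under the lip: the flap's shoulder is at the lip edge (row 226) and the caddy is unmoved. It advanced about 16 mm at 19 N push and 28 N press. I'll ease the press and push a little more.

```bash
python3 -m jog '[[0,0,-0.003,0,0,0,1],[0.004,0,-0.003,0,0,0,1],[0.008,0,-0.003,0,0,0,1],[0.008,0,-0.003,0,0,0,1]]'
python3 - <<'E'
from h import *
p=get_image('wrist')
pts(p,['caddy','step_foot','lip_edge'])
E
```

```text
t: 7.85
position: [0.5721, -0.1247, 0.0797]
ee_rot: [-0.0, 0.984, -0.178, -0.002]
force: [-5.6, 2.5, 6.1]
finger_gap: 0.0005
gripper_force: 5.3
caddy [(0.94, [0.558, -0.121, -0.001])]
step_foot [(0.79, [0.585, -0.129, 0.078])]
lip_edge [(0.92, [0.603, -0.135, 0.083])]
```

```bash
python3 -m jog '[[0.004,0,0,0,0,0,1],[0.008,0,0,0,0,0,1],[0.008,0,0,0,0,0,1]]'
python3 - <<'E'
from h import *
p=get_image('wrist')
pts(p,['caddy','step_foot','lip_edge'])
E
```

```text
t: 8.43
position: [0.5722, -0.1248, 0.0796]
ee_rot: [-0.0, 0.984, -0.178, -0.006]
force: [-17.7, 5.8, 19.1]
finger_gap: 0.0007
gripper_force: 11.8
caddy [(0.61, [0.555, -0.122, -0.004])]
step_foot [(0.88, [0.581, -0.128, 0.079])]
lip_edge [(0.6, [0.603, -0.136, 0.083])]
```

```bash
python3 -m jog '[[0,0,-0.002,0,0,0,1],[0.002,0,-0.003,0,0,0,1],[0.002,0,-0.003,0,0,0,1]]'
```

```text
t: 9.0
position: [0.5723, -0.1248, 0.0798]
ee_rot: [-0.0, 0.984, -0.178, -0.007]
force: [-15.2, 6.8, 8.5]
finger_gap: 0.0007
gripper_force: 9.2
```

It holds firm at 17 N of push with light press, so it is at the stop. Relieve the push and lift away.

```bash
python3 -m jog '[[-0.006,0,-0.006,0,0,0,1],[-0.01,0,-0.03,0,0,0,1],[-0.012,0,-0.1,0,0,0,1],[-0.012,0,-0.2,0,0,0,1],[-0.1,0,-0.3,0,0,0,1],[-0.2,0,-0.3,0,0,0,1],[-0.2,0,-0.3,0,0,0,1]]'
python3 - <<'E'
from h import *
p=get_image('wrist'); cv2.imwrite('pics/w5.png',p['pixels'])
pts(p,['caddy','hinge_mid','step_foot','tongue_tip','lip_edge','cup_mid','tamper_mid'])
E
```

```text
t: 9.88
position: [0.4828, -0.0914, 0.2329]
ee_rot: [0.0, 0.984, -0.178, 0.0]
force: [0.4, -0.3, -0.5]
finger_gap: 0.0003
gripper_force: 0.0
caddy [(0.62, [0.556, -0.12, -0.001])]
hinge_mid [(0.87, [0.524, -0.108, 0.076]), (0.54, [0.503, -0.242, 0.029])]
step_foot [(0.65, [0.581, -0.13, 0.083])]
tongue_tip []
lip_edge [(0.58, [0.601, -0.137, 0.086])]
cup_mid [(0.84, [0.504, -0.246, 0.03]), (0.7, [0.522, -0.108, 0.077])]
tamper_mid [(0.92, [0.62, 0.012, 0.047])]
```

View pics/w5.png

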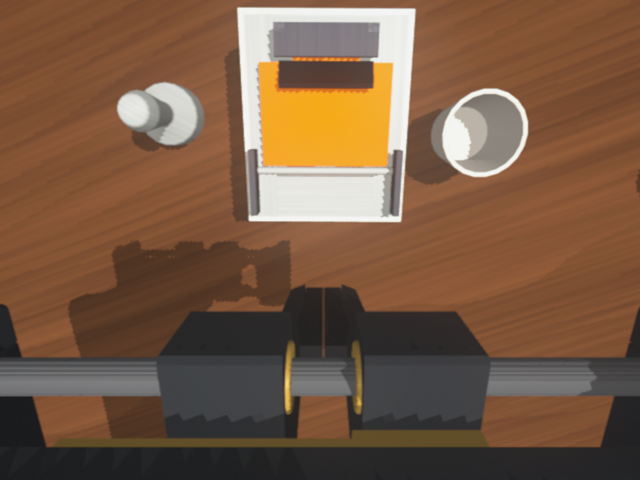

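Released: the flap lies flat with its shoulder at the lip edge (row 62). The hinge has moved about 18 mm, and the caddy, cup and tamper have not moved.

```bash
python3 -c "
from station import *
print(finish_job())"
```

```text
the job is handed in; nothing more can be done
None
```

I folded the flap flat and pushed it about 18 mm to its stop. After release it stayed shut under the lip; the caddy, cup and tamper had not measurably moved, I did not re-measure the other bystanders, and the job is handed in with no verdict returned.

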